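# Hang the long-handled key on the hook inside the low key box

## Robot

A 6-joint arm with a two-finger parallel gripper is mounted at the origin on a cart in front of the work surface, level with it; the furniture and walls round the work are solid. World frame = base frame: x ahead of the robot, y to its left, z up, the work surface at z = 0. Lengths are in m, angles in degrees, forces in N, time in s.
With the tool pointing down it reaches from about 0.3 to 0.75 m from the base axis. Payload 8.5 kg.
Tool frame: the origin (TCP) lies between the finger pads; the fingertips stand 19 mm ahead of it and the grasp point (between the pads) is the TCP; z points along the fingers, y is the line along which they close (so a half turn about z gives the same grasp; the last joint's range is limited). The gripper opens to 85 mm and grips with 20 to 120 N. Pads are 22 mm wide; open, the fingers measure 114 mm over their backs; the gripper's body (76 mm by 85 mm) begins 54 mm behind the grasp point. The pads swing forward as they close: fully open they stand 13 mm farther back than shut.
Start: joints at [-12.336, 21.807, 74.336, -0, 83.858, -12.336], TCP at [0.55, 0, 0.25] pointing down, gripper open.
Joint ranges: [-178.18, 178.18], [-50.72, 133.34], [12.68, 142.11], [-81.47, 261.47], [9.98, 163.14], [-165.26, 165.26]. Speed limits (degrees/s): [136.94, 136.94, 180, 180, 180, 180].

## Interface

Orientations are given as a 3x3 rotation matrix whose columns are the frame's x, y, z axes.
In Python, from rig import env, optics gives the robot as it stands.
- The arm moves only by the tool arm_command, never from a script. Its argument "commands" is one flat list of numbers, 7 for each row, row after row: the closure, from -1 (fully open) to 1 (shut), so that 0 is half open, then the shift along the tool's x, y, z as a fraction of full scale, then the turn, a rotation vector about the tool's x, y, z as a fraction of full scale. A call has 1 to 12 rows; each row is the pose to reach, as a shift and turn from the pose commanded when the call began, along the tool's axes at that moment; what a row does not reach only later rows make up. Full scale, the value 1, is 500 mm for a shift and 120 degrees for a turn. A row lasts 1/12 s, in which the tool goes at most 41.7 mm and 7.16 degrees, less where a joint would pass 70% of its speed; a pose out of reach is approached as far as the arm can. A call with a number of a shift or a turn outside -1 to 1 is refused whole. A call with a gripper value outside its range is refused whole. The fingers move at their own pace and stop on an object; "newtons" is the grip in N (left out, the last holds). Time passes only in rows, so rows that repeat a pose let the fingers close. It gives the time, the measured TCP pose, the force, the opening and the grip force at its end, in the units of the state.
- env.observe(): the state, without advancing time (a new reading comes with each control period).
- optics.get_image(name): name is "scene" or "side" or "wrist"; returns a dict with "image" (400x640x3 uint8, red, green, blue), "intrinsics" (3x3 intrinsics, pixels), "origin" and "orientation" of the camera in the world; the wrist camera has in their place "tool_from_camera" (4x4, takes a point from camera to tool coordinates, whose origin is the TCP and whose axes are the flange's). Camera axes: x right, y down, z forward; pixel columns grow to the right and rows downward; lengths in m; the calibration is good to about 2 mm. A picture is of the moment at which its call begins: read the wrist's pose just before it. There is no depth.
- env.close_job(): hands the job in; it is judged then, once.
The state is a dict: "time_s": time; "q": joint angles; "qvel": joint speeds; "joint_efforts": joint torques, N m; "position": TCP position; "tool_rot": TCP orientation; "ft_force": force on the tool from outside, world axes, zero at the start; "wrist_torque": the same for the moment, N m; "grip_width": finger opening in m; "gripper_force": force on a finger pad.
Only numpy, scipy, OpenCV 4.12 (cv2) and the standard library are available. Lean on these libraries where they do the work, as an engineer would, in place of code of your own. Each camera call takes 0.05 s, during which the arm holds its last target. There are 200 camera calls.

## Task

Pick up the key with the long orange handle and hang it by its eye on the brass hook at the back of the grey key box: tilt it eye-up to get in under the header, keep hold until the eye is on the hook, then let go so that it hangs free. Nobody knows exactly where along its rail the hook is clamped, so feel for it gently, and do not disturb the other things on the worktop.

Things in the scene. Friction and masses are not known exactly. Their poses are not given: they have to be found in the camera images.
- key: Key on a long rigid handle (about 90 g), lying flat. Orange block handle 60 mm long (x), 22 wide (y), 26 tall (z); a steel strap 12 wide, 6 thick runs from it along +x to a steel eye; a brass key stub sticks out 28 mm past the handle at -x (overall x = -58 to +182 mm). Origin: centre of the handle's underside; +x points to the eye, +z up as it lies.
- key_eye (a point): Centre of the eye, 165 mm along the key's +x and 4 mm above its underside. The eye is a ring of round bar 8 mm thick: hole 18 mm, outside 34 mm; the hole's axis is the key's z. When it hangs, this point is about 250 mm above the worktop and 4 to 20 mm in front of the back wall.
- key_box: Fixed grey steel key box on the worktop, 140 mm deep (x), 200 wide (y), 337 high, open front facing its own -x. Origin: centre of its underside; +x points to its back. Floor and side walls 8 mm thick, back wall's inner face at x = +60 mm, roof underside at z = 325 mm.
- header_edge (a point): Middle of the lower front edge of the box's blue header, a fixed strip 10 mm thick that closes the top of the front (box frame x = -70 to -60 mm, z = 265 mm and up), so the opening is 8 to 265 mm high.
- rail_mid (a point): Middle of the hook rail on the inner back wall (box frame x = 60, y = 0, z = 255 mm). The one brass hook, of 7 mm round bar, is clamped on it somewhere within 30 mm either side; that place is not given, look or feel for it. From the wall the bar runs 14 mm level towards -x, then rises at 45 degrees 21 mm up and 21 mm out; tip centre at x = 25, z = 276 mm. A push under 25 N does not shift it.
- jar_red: clear sample jar with a red lid, 53 mm across, 68 high; bystander, origin at the centre of its underside
- tape_roll: roll of tape lying flat, 96 mm across, 25 high; bystander, origin at the centre of its underside
- timer: white digital timer lying flat, 66x66x16 mm; bystander, origin at the centre of its underside
- brass_weight: brass-coloured calibration weight, 34 mm across, 44 high; bystander, origin at the centre of its underside
- bottle_pe: white plastic bottle, 60 mm across, 150 high; bystander, origin at the centre of its underside
- pen_a: white pen lying flat, 145 mm long; bystander, origin at the centre of its underside
Mind the look-alikes: they are no part of the job. There is more than one size of the key; the job needs the larger.

How it is judged (in metres and radians):
On the way, in this order (a step that is already met when the one before it is completed fails the run):
1. the key is held, lifted clear of the worktop (contact force between key and the fingers above 0.5 N and height (world z) of key above 0.04 m), for 0.2 s.
2. still held, the eye has been brought eye-up in under the header to the hook's height and depth (contact force between key and the fingers above 0.5 N and x of key_eye in the frame of key_box between 0.015 and 0.062 m and y of key_eye in the frame of key_box between -0.04 and 0.04 m and z of key_eye in the frame of key_box between 0.232 and 0.282 m and angle between key's own x axis and vertical below 1.25 rad), for 0.1 s.
At the end, for the whole second after the job is handed in: The key hangs at rest by its eye on the hook: eye's centre 240 to 262 mm high, 30 to 62 mm behind the box's centre and within 40 mm of its middle, handle straight down within 0.3 rad, slower than 0.05 m/s (x of key_eye in the frame of key_box between 0.03 and 0.062 m and y of key_eye in the frame of key_box between -0.04 and 0.04 m and z of key_eye in the frame of key_box between 0.24 and 0.262 m and angle between key's own x axis and vertical below 0.3 rad and linear speed of key below 0.05 m/s and contact force between key and key_box above 0.2 N); the robot touches nothing.
It fails at once if the held key is pressed against the hook or box with more than 25 N (contact force between key and the fingers above 0.5 N and contact force between key and key_box above 25 N).
It fails at once if the robot hits the key box with more than 25 N (contact force between any of the arm, the fingers and key_box above 25 N).
It fails at once if a bystander is moved by more than 30 mm (distance of any of jar_red, tape_roll, timer, brass_weight, bottle_pe, pen_a from where it was at the start of the episode above 0.03 m).
It also fails if it takes over 51 s, if anything falls off the work surface, if the arm or the gripper's body presses on something with over 40 N, if the wrist force passes 120 N, or if a joint passes its speed limit or range.

## Working session

There is one attempt and no reset: what is moved stays moved. The work goes in short steps, Python scripts to look and compute and a tool call to move; the robot and the scene stay as the last step left them, time stands still between calls to the robot, and variables do not carry over. Pictures are saved under pics/ and viewed, at most 10 in all, crops included, and the job is handed in when it is done.

Besides the shell and the picture viewer there is one more tool, called after "Emit:" as name(argument=value, ...) on one line, values as JSON. arm_command: Moves the arm, as the interface text tells. Shift numbers are shares of 500 mm and turn numbers shares of 120 degrees, none past 1 either way. Its arguments: {"type":"object","properties":{"commands":{"type":"array","items":{"type":"number"}},"newtons":{"type":"number"}},"required":["commands"]}

```bash
mkdir -p pics; cat > h.py <<'E'
import numpy as np, cv2
from rig import env, optics
def snap(n):
    s=env.observe(); d=optics.get_image(n)
    if 'tool_from_camera' in d:
        T=np.eye(4);T[:3,:3]=s['tool_rot'];T[:3,3]=s['position'];C=T@np.array(d['tool_from_camera']);o,R=C[:3,3],C[:3,:3]
    else: o,R=np.array(d['origin']),np.array(d['orientation'])
    return d['image'],np.array(d['intrinsics']),o,R
def ray(K,o,R,u,v):
    r=R@np.linalg.solve(K,[u,v,1.]); return r/np.linalg.norm(r)
def plane(K,o,R,u,v,z):
    r=ray(K,o,R,u,v); return o+r*(z-o[2])/r[2]
def proj(K,o,R,p):
    c=K@(R.T@(np.array(p)-o)); return c[:2]/c[2]
def tri(a,b):
    # a,b: (o,ray)
    A=np.zeros((3,3));y=np.zeros(3)
    for o,r in (a,b):
        P=np.eye(3)-np.outer(r,r);A+=P;y+=P@o
    return np.linalg.solve(A,y)
E
python3 - <<'E'
from h import *
for n in ('scene','side'):
    im,K,o,R=snap(n); cv2.imwrite(f'pics/{n}0.png',im[:,:,::-1]); np.savez(f'{n}0.npz',im=im,K=K,o=o,R=R); print(n,o,R.round(3).tolist(),K[0])
print(env.observe())
E
```

```text
scene [-0.42219914 -1.10902122  0.96616778] [[0.738, -0.324, 0.592], [-0.675, -0.339, 0.656], [-0.011, -0.883, -0.469]] [461.05404127   0.         317.11985513]
side [0.00636035 0.7966784  0.91024231] [[-0.829, -0.323, 0.456], [-0.559, 0.491, -0.669], [-0.008, -0.81, -0.587]] [363.13036697   0.         322.15455894]
{'time_s': 0.1, 'q': array([-1.23371261e+01,  2.18386056e+01,  7.43783826e+01, -1.70979236e-03,
        8.38549499e+01, -1.23351575e+01]), 'qvel': array([ 0.03392525, -0.0390719 , -0.15049528,  0.06525602, -0.04358136,
        0.04499581]), 'joint_efforts': array([ 3.76895419e-03, -4.49219084e+01, -2.31655884e+01, -2.33104493e-04,
        3.63802450e-03,  7.57992581e-06]), 'position': array([5.49782112e-01, 2.51676347e-05, 2.49771594e-01]), 'tool_rot': array([[ 3.12931766e-05,  9.99999239e-01, -1.23290146e-03],
       [ 9.99999971e-01, -3.09981887e-05,  2.39281578e-04],
       [ 2.39243178e-04, -1.23290891e-03, -9.99999211e-01]]), 'ft_force': array([0.02734471, 0.51252773, 0.68567614]), 'wrist_torque': array([-0.00332672,  0.03243076,  0.04222542]), 'gripper_force': 0.0, 'grip_width': 0.08562482509659029}
```

View pics/scene0.png

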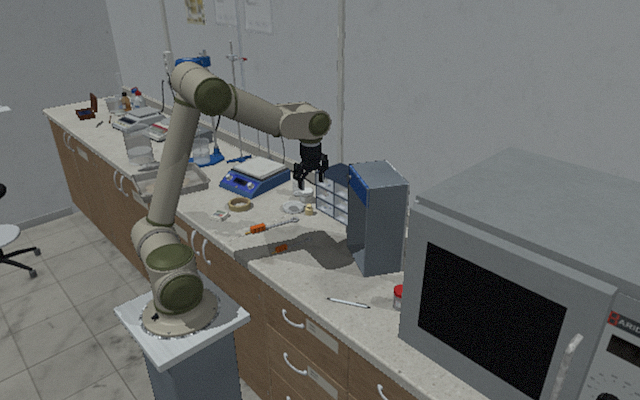

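View pics/side0.png

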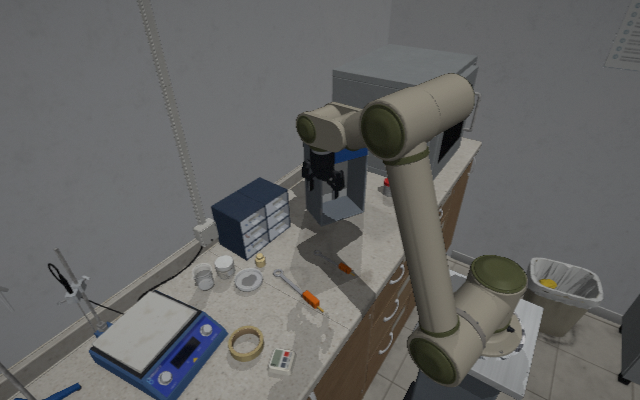

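```bash
python3 - <<'E'
from h import *
out=[]
for n,(x,y,w,h) in (('side',(260,120,130,200)),('scene',(230,145,190,142))):
    d=np.load(f'{n}0.npz');im,K,o,R=[d[k] for k in('im','K','o','R')]
    hsv=cv2.cvtColor(im,cv2.COLOR_RGB2HSV)
    m=cv2.inRange(hsv,(3,150,120),(20,255,255))
    c,_=cv2.findContours(m,cv2.RETR_EXTERNAL,cv2.CHAIN_APPROX_NONE)
    for q in c:
        if cv2.contourArea(q)>15:
            r=cv2.minAreaRect(q);print(n,np.round(r[0],1),r[1],r[2],plane(K,o,R,*r[0],.014).round(3))
    f=4 if n=='scene' else 3
    out.append(cv2.resize(im[y:y+h,x:x+w],None,fx=f,fy=f,interpolation=cv2.INTER_CUBIC)[:,:,::-1])
cv2.imwrite('pics/c_side.png',out[0]);cv2.imwrite('pics/c_scene.png',out[1])
im,K,o,R=snap('wrist');cv2.imwrite('pics/w0.png',im[:,:,::-1]);np.savez('w0.npz',im=im,K=K,o=o,R=R);print(o,R)
E
```

```text
side [311.5 297.8] (19.104578018188477, 5.958662986755371) 42.51044845581055 [0.45  0.21  0.014]
scene [256.9 226.1] (3.1622774600982666, 14.23024845123291) 71.56504821777344 [0.453 0.22  0.014]
[0.55057717 0.0732601  0.37515852] [[ 9.99999299e-01  6.97419092e-04 -9.57043250e-04]
 [ 3.97683459e-04 -9.59022830e-01 -2.83328525e-01]
 [-1.11542505e-03  2.83327945e-01 -9.59022435e-01]]
```

View pics/c_side.png

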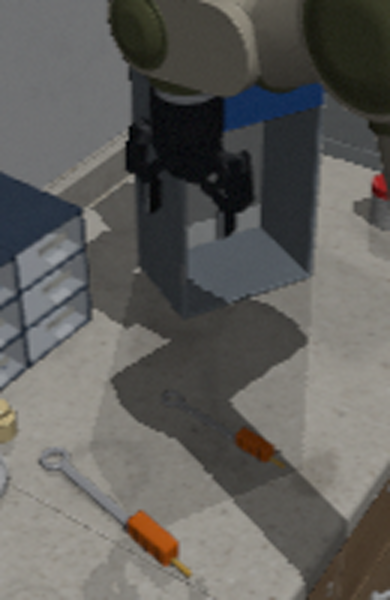

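View pics/c_scene.png

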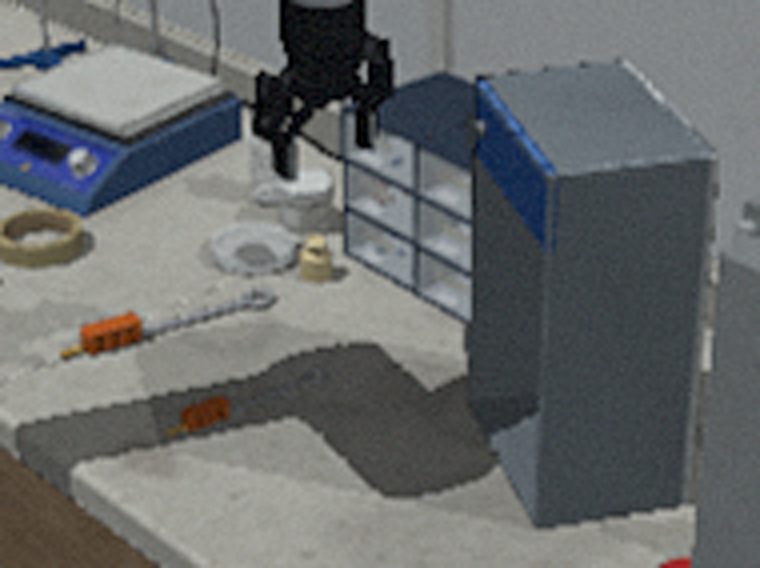

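View pics/w0.png

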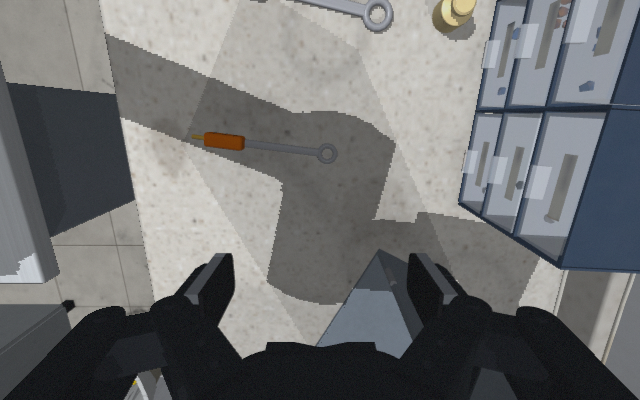

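```bash
python3 - <<'E'
from h import *
D={n:[np.load(n+'0.npz')[k] for k in('K','o','R')] for n in('scene','side','w')}
P=lambda n,u,v,z:print(n,(u,v),z,plane(*D[n],u,v,z).round(4))
for u,v in((368.3,189.5),(349.5,164.5),(408.5,184.5),(386.3,160.5)):P('scene',u,v,.337)
for u,v in((364.5,276.5),(402.5,270.8)):P('scene',u,v,0)
P('side',322.3,225.3,0);P('side',364,210.7,0)
P('w',377,14,.004);P('w',327,153,.004);P('w',224,141,.026);P('side',260+53/3,120+460/3,.004);P('side',311.5,297.8,.013)
E
```

```text
scene (368.3, 189.5) 0.337 [ 0.5264 -0.2899  0.337 ]
scene (349.5, 164.5) 0.337 [ 0.6207 -0.12    0.337 ]
scene (408.5, 184.5) 0.337 [ 0.6412 -0.3523  0.337 ]
scene (386.3, 160.5) 0.337 [ 0.7364 -0.1839  0.337 ]
scene (364.5, 276.5) 0 [ 0.5369 -0.2815  0.    ]
scene (402.5, 270.8) 0 [ 0.6557 -0.3496 -0.    ]
side (322.3, 225.3) 0 [ 0.6281 -0.1137  0.    ]
side (364, 210.7) 0 [ 0.537 -0.287  0.   ]
w (377, 14) 0.004 [0.6128 0.1821 0.004 ]
w (327, 153) 0.004 [0.5585 0.0295 0.004 ]
w (224, 141) 0.026 [0.4378 0.0459 0.026 ]
side (277.6666666666667, 273.33333333333337) 0.004 [0.6093 0.1822 0.004 ]
side (311.5, 297.8) 0.013 [0.4509 0.2091 0.013 ]
```

The side view shows the larger key with its handle at (311,298) and eye at (278,273). The smaller one lies in shadow at (345,267). The box is at the right, with yaw about -28°. I'll move over the large key, turn the tool so its x lies along the key, and measure more closely.

Emit:
arm_command(commands=[-1,0.4,-0.1,0,0,0,0.83,-1,0.4,-0.1,0,0,0,0.83,-1,0.4,-0.1,0,0,0,0.83,-1,0.4,-0.1,0,0,0,0.83,-1,0.4,-0.1,0,0,0,0.83,-1,0.4,-0.1,0,0,0,0.83,-1,0.4,-0.1,0,0,0,0.83,-1,0.4,-0.1,0,0,0,0.83,-1,0.4,-0.1,0,0,0,0.83,-1,0.4,-0.1,0,0,0,0.83,-1,0.4,-0.1,0,0,0,0.83,-1,0.4,-0.1,0,0,0,0.83], newtons=40)

```text
time_s: 1.15
position: [0.4999, 0.2, 0.2501]
tool_rot: [[0.993, 0.119, -0.001], [0.119, -0.993, -0.0], [-0.001, 0.0, -1.0]]
ft_force: [-0.1, -0.8, -0.1]
grip_width: 0.0855
gripper_force: 0.0
```

Emit:
arm_command(commands=[-1,0,0,0,0,0,0.137,-1,0,0,0,0,0,0.137,-1,0,0,0,0,0,0.137,-1,0,0,0,0,0,0.137])

```text
time_s: 1.48
position: [0.4999, 0.2, 0.2501]
tool_rot: [[0.987, -0.162, -0.001], [-0.162, -0.987, -0.0], [-0.001, 0.0, -1.0]]
ft_force: [1.2, 0.2, 0.4]
grip_width: 0.0852
gripper_force: 0.0
```

```bash
python3 - <<'E'
from h import *
im,K,o,R=snap('wrist');cv2.imwrite('pics/w1.png',im[:,:,::-1]);np.savez('w10.npz',im=im,K=K,o=o,R=R)
s=env.observe();print(s['q'].round(2),s['position'].round(4),s['tool_rot'].round(3).tolist())
m=cv2.inRange(cv2.cvtColor(im,cv2.COLOR_RGB2HSV),(3,150,120),(20,255,255))
c,_=cv2.findContours(m,cv2.RETR_EXTERNAL,cv2.CHAIN_APPROX_NONE)
for q in c:
    if cv2.contourArea(q)>100:
        r=cv2.minAreaRect(q);print(r,plane(K,o,R,*r[0],.024).round(4),[plane(K,o,R,*b,.024)[:2].round(4).tolist() for b in cv2.boxPoints(r)])
E
```

```text
[  9.2   20.66  76.18  -0.    83.19 108.4 ] [0.4999 0.2    0.2501] [[0.987, -0.16, -0.001], [-0.16, -0.987, -0.0], [-0.0, 0.0, -1.0]]
((314.11724853515625, 218.00689697265625), (16.67705535888672, 44.276405334472656), 3.3664605617523193) [0.4512 0.2172 0.024 ] [[0.424, 0.2345], [0.4818, 0.2209], [0.4772, 0.2007], [0.4192, 0.2135]]
```

View pics/w1.png

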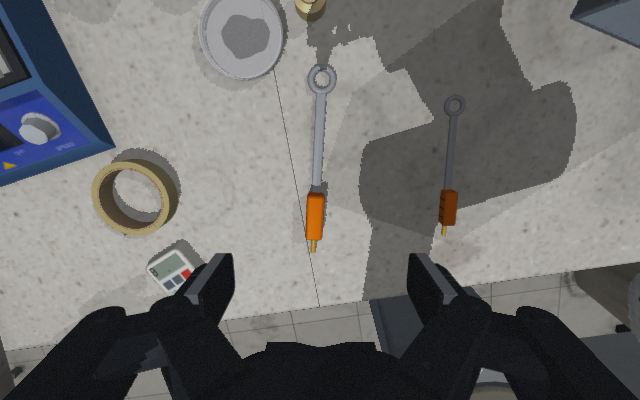

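The large key's eye is at (321,80) and its handle at (314,218), with clear space around the handle.

```bash
python3 - <<'E'
from h import *
d=np.load('w10.npz');A=[d[k] for k in('K','o','R')]
e=plane(*A,321.5,80,.004);h=plane(*A,314.1,217.8,.025);v=(e-h)[:2];print(e,h,np.hypot(*v),np.degrees(np.arctan2(v[1],v[0])))
u=v/np.hypot(*v);g=e[:2]-.165*u;print('grip',g)
s=env.observe();w=np.array([*((g+h[:2])/2),.023])-s['position'];print(s['tool_rot'].T@w/.5)
E
```

```text
[0.61182091 0.18153411 0.004     ] [0.4518257  0.21713862 0.025     ] 0.16390896876608732 -12.545875625181825
grip [0.45076072 0.21737561]
[-0.10122512 -0.01863157  0.45429943]
```

Emit:
arm_command(commands=[-1,-0.101,-0.019,0.1,0,0,0.028,-1,-0.101,-0.019,0.2,0,0,0.028,-1,-0.101,-0.019,0.3,0,0,0.028,-1,-0.101,-0.019,0.36,0,0,0.028,-1,-0.101,-0.019,0.4,0,0,0.028,-1,-0.101,-0.019,0.44,0,0,0.028,-1,-0.101,-0.019,0.454,0,0,0.028,-1,-0.101,-0.019,0.454,0,0,0.028,1,-0.101,-0.019,0.454,0,0,0.028,1,-0.101,-0.019,0.454,0,0,0.028,1,-0.101,-0.019,0.454,0,0,0.028,1,-0.101,-0.019,0.454,0,0,0.028], newtons=50)

```text
time_s: 2.53
position: [0.4523, 0.2176, 0.0246]
tool_rot: [[0.976, -0.218, 0.003], [-0.218, -0.976, 0.001], [0.002, -0.001, -1.0]]
ft_force: [-0.5, 0.3, 0.8]
grip_width: 0.0387
gripper_force: 0.0
```

Emit:
arm_command(commands=[1,0,0,0,0,0,0,1,0,0,0,0,0,0,1,0,0,0,0,0,0,1,0,0,0,0,0,0,1,0,0,0,0,0,0,1,0,0,0,0,0,0])

```text
time_s: 3.03
position: [0.4521, 0.2176, 0.0243]
tool_rot: [[0.976, -0.219, 0.002], [-0.219, -0.976, 0.0], [0.002, -0.001, -1.0]]
ft_force: [-1.5, -0.6, 7.6]
grip_width: 0.0212
gripper_force: 49.7
```

Emit:
arm_command(commands=[1,0,0,-0.06,0,0,0,1,0,0,-0.12,0,0,0,1,0,0,-0.18,0,0,0,1,0,0,-0.24,0,0.05,0,1,0,0,-0.3,0,0.1,0,1,0,0,-0.36,0,0.15,0,1,0,0,-0.4,0,0.2,0,1,0,0,-0.4,0,0.25,0,1,0,0,-0.4,0,0.3,0,1,0,0,-0.4,0,0.35,0,1,0,0,-0.4,0,0.375,0,1,0,0,-0.4,0,0.375,0])

```text
time_s: 4.03
position: [0.4499, 0.2175, 0.2222]
tool_rot: [[0.692, -0.211, 0.69], [-0.144, -0.977, -0.155], [0.707, 0.008, -0.707]]
ft_force: [0.5, 0.2, -2.5]
grip_width: 0.0211
gripper_force: 49.4
```

```bash
cat > kin.py <<'E'
import numpy as np
from scipy.optimize import least_squares
from scipy.spatial.transform import Rotation as Ro
def fk(q,p):
    q=np.radians(q);d1,a2,a3,d6,off,o3=p
    R1=Ro.from_euler('z',q[0]);R2=R1*Ro.from_euler('y',q[1]);R3=R2*Ro.from_euler('y',q[2])
    R5=R3*Ro.from_euler('z',q[3])*Ro.from_euler('y',q[4]);R6=R5*Ro.from_euler('z',q[5])
    return R1.apply([0,off,d1])+R2.apply([0,0,a2])+R3.apply([o3,0,a3])+R5.apply([0,0,d6]),R6
E
python3 - <<'E'
from h import *
from kin import *
s=env.observe();print(s['q'].round(2),s['position'].round(4),s['tool_rot'].round(3).tolist(),s['ft_force'].round(1),s['grip_width'])
data=[([-12.337,21.839,74.378,0,83.855,-12.335],[.54978,0,.24977]),([9.2,20.66,76.18,0,83.19,108.4],[.4999,.2,.2501]),(s['q'],s['position'])]
f=lambda p:np.concatenate([fk(q,p)[0]-x for q,x in data]+[.003*(np.array(p)-[.15,.4,.4,.25,.117,0])])
r=least_squares(f,[.15,.4,.4,.25,.117,0]);print(r.x.round(4),np.abs(r.fun[:9]).max())
print(fk(s['q'],r.x)[1].as_matrix().round(3))
np.save('p.npy',r.x)
E
```

```text
[ 23.83  11.98 108.03 -52.06  32.22 164.32] [0.4499 0.2175 0.2222] [[0.692, -0.211, 0.69], [-0.144, -0.977, -0.155], [0.707, 0.008, -0.707]] [ 0.5  0.2 -2.5] 0.02114798696192677
[0.1301 0.5371 0.3508 0.2385 0.1175 0.103 ] 1.925465977470342e-05
[[ 0.211  0.692  0.69 ]
 [ 0.977 -0.144 -0.155]
 [-0.008  0.707 -0.707]]
```

```bash
cat >> kin.py <<'E'
p=np.load('p.npy')
LO=np.array([-178.18,-50.72,12.68,-81.47,9.98,-165.26]);HI=np.array([178.18,133.34,142.11,261.47,163.14,165.26])
BC=np.array([.641,-.234]);BY=np.radians(-28.)
EYE=np.array([.164,0,.0203])
def b2w(v,bc=None,by=None):
    by=BY if by is None else by; bc=BC if bc is None else bc
    c,s=np.cos(by),np.sin(by);return np.array([bc[0]+c*v[0]-s*v[1],bc[1]+s*v[0]+c*v[1],v[2]])
def toolrot(tilt,by=None,flip=False):
    # key x tilted `tilt` deg from vertical towards box +x
    by=BY if by is None else by; t=np.radians(tilt)
    x=np.array([np.sin(t)*np.cos(by),np.sin(t)*np.sin(by),np.cos(t)])
    z=np.array([np.cos(t)*np.cos(by),np.cos(t)*np.sin(by),-np.sin(t)])
    return np.column_stack([x,np.cross(z,x),z])
def ik(pos,R,seeds):
    best=None
    G=Ro.from_euler('z',90,degrees=True)
    def f(q):
        x,r=fk(q,p); return np.r_[(x-pos)*5,((r*G).inv()*Ro.from_matrix(R)).as_rotvec()]
    for s in seeds:
        r=least_squares(f,np.clip(s,LO+.1,HI-.1),bounds=(LO,HI),x_scale=50)
        if best is None or r.cost<best.cost-1e-9: best=r
    return best.x,np.sqrt(2*best.cost)
SEEDS=[[-20,0,110,a,b,c] for a,b in((0,30),(-60,40),(60,40),(180,30),(120,40)) for c in(-90,60,140)]
E
python3 - <<'E'
from h import *
from kin import *
for fl in (0,1):
  for name,e,t in (('look',(-180,0,330),0),('pre',(-110,0,235),45),('above',(8,0,292),45),('on',(46,0,255),45),('30',(46,0,252),30),('20',(46,0,252),20),('0',(46,0,252),0)):
    R=toolrot(t);pos=b2w(np.array(e)/1e3)-R@EYE
    if fl: R=R@np.diag([-1,-1,1])
    q,er=ik(pos,R,SEEDS);print(fl,name,pos.round(3),q.round(1),round(er,4))
E
```

```text
0 look [ 0.464 -0.14   0.166] [-32.1  46.5 142.1 176.7  98.3 -90.5] 0.0363
0 pre [ 0.429 -0.121  0.133] [-33.1  15.2 129.8 160.   10.5 -73.9] 0.0
0 above [ 0.533 -0.177  0.19 ] [-31.5  16.4 108.9  14.1  10.1  73.7] 0.0
0 on [ 0.567 -0.194  0.153] [-31.4  22.8 104.7  16.3  10.   71.4] 0.038
0 30 [ 0.594 -0.209  0.12 ] [-31.2  32.3 111.7 173.2  24.2 -85.4] 0.0
0 20 [ 0.615 -0.22   0.105] [-31.2  39.5 112.3 175.5  41.9 -87.8] 0.0
0 0 [ 0.664 -0.246  0.088] [-30.9  53.1 106.1 176.9  69.2 -88.9] 0.0
1 look [ 0.464 -0.14   0.166] [-32.1  46.5 142.1 176.7  98.3  89.5] 0.0363
1 pre [ 0.429 -0.121  0.133] [-33.1  15.2 129.8 160.   10.5 106.1] 0.0
1 above [ 0.533 -0.177  0.19 ] [ -31.5   16.4  108.9   14.1   10.1 -106.3] 0.0
1 on [ 0.567 -0.194  0.153] [ -31.4   22.8  104.7   16.3   10.  -108.6] 0.038
1 30 [ 0.594 -0.209  0.12 ] [-31.2  32.3 111.7 173.2  24.2  94.6] 0.0
1 20 [ 0.615 -0.22   0.105] [-31.2  39.5 112.3 175.5  41.9  92.2] 0.0
1 0 [ 0.664 -0.246  0.088] [-30.9  53.1 106.1 176.9  69.2  91.1] 0.0
```

```bash
python3 - <<'E'
from h import *
from kin import *
S=[[-31,35,115,175,b,-88] for b in(20,45,70)]
for name,e,t in (('look',(-100,0,325),0),('look',(-100,0,310),0),('look',(-100,0,325),10),('look',(-100,0,300),10),('pre',(-110,0,238),30),('pre',(-90,0,238),35),('mid',(-35,0,242),35),('above',(8,0,295),35),('above',(8,0,292),30),('on',(46,0,256),35),('on',(46,0,256),30)):
    R=toolrot(t);pos=b2w(np.array(e)/1e3)-R@EYE
    q,er=ik(pos,R,S);print(name,e,t,pos.round(3),q.round(1),round(er,4))
    if name=='look':
        d=np.load('w0.npz');T=np.array(optics.get_image('wrist')['tool_from_camera']) if 'T' not in globals() else T
        o=pos+R@T[:3,3];C=R@T[:3,:3]
        print([proj(d['K'],o,C,b2w(np.array(b)/1e3)).round(0).tolist() for b in((25,-30,276),(25,30,276),(46,0,255),(-65,0,265))])
E
```

```text
look (-100, 0, 325) 0 [ 0.535 -0.178  0.161] [-32.2  43.1 129.6 175.7  82.8 -89.5] 0.0
[[358.0, 65.0], [286.0, 65.0], [322.0, 94.0], [323.0, 60.0]]
look (-100, 0, 310) 0 [ 0.535 -0.178  0.146] [-32.2  46.  129.8 175.8  85.8 -89.7] 0.0
[[358.0, 45.0], [286.0, 45.0], [322.0, 76.0], [323.0, 30.0]]
look (-100, 0, 325) 10 [ 0.51  -0.164  0.167] [-32.6  34.3 132.3 175.1  66.7 -88.8] 0.0
[[358.0, 37.0], [286.0, 37.0], [322.0, 64.0], [322.0, 50.0]]
look (-100, 0, 300) 10 [ 0.51  -0.164  0.142] [-32.6  39.5 133.2 175.3  72.7 -89.4] 0.0
[[359.0, 2.0], [285.0, 2.0], [322.0, 34.0], [323.0, -2.0]]
pre (-110, 0, 238) 30 [ 0.456 -0.136  0.106] [-33.2  31.1 136.8 173.9  48.  -88.5] 0.0
pre (-90, 0, 238) 35 [ 0.464 -0.14   0.115] [-32.8  25.4 131.9 172.6  32.3 -86.5] 0.0
mid (-35, 0, 242) 35 [ 0.512 -0.166  0.119] [-32.   26.5 123.2 172.2  24.8 -85.2] 0.0
above (8, 0, 295) 35 [ 0.55  -0.186  0.172] [-31.5  21.4 113.6 163.7  10.4 -76. ] 0.0
above (8, 0, 292) 30 [ 0.56  -0.191  0.16 ] [-31.5  25.2 115.5 171.4  20.9 -83.7] 0.0
on (46, 0, 256) 35 [ 0.584 -0.204  0.133] [-31.2  28.5 110.3 169.1  14.  -81.2] 0.0
on (46, 0, 256) 30 [ 0.594 -0.209  0.124] [-31.2  31.8 111.6 173.   23.5 -85.2] 0.0
```

```bash
cat >> kin.py <<'E'
def rows(pos0,R0,targets,grip):
    out=[]
    for pos,R in targets:
        s=R0.T@(pos-pos0)/.5; w=Ro.from_matrix(R0.T@R).as_rotvec(degrees=True)/120
        out.append([grip,*s.round(3),*w.round(3)])
    print(np.array(out).ravel().tolist().__repr__().replace('.0,',',').replace('-0,','0,'))
def tool(q):
    x,r=fk(q,p);return x,(r*Ro.from_euler('z',90,degrees=True)).as_matrix()
E
python3 - <<'E'
from h import *
from kin import *
s=env.observe();q0=s['q']
for via in ([10,8,112,90,38,28],[10,5,112,70,45,50]):
  qs=[q0,np.array(via,float),np.array([0,25,122,175,60,-88.])]
  P=[]
  for a,b,n in((qs[0],qs[1],16),(qs[1],qs[2],12)):
    P+=[a+(b-a)*i/n for i in range(1,n+1)]
  l=tool(q0)[1]
  for i,q in enumerate(P):
    x,R=tool(q);ang=np.degrees(Ro.from_matrix(l.T@R).magnitude());l=R
    if i%3==2:print(i,q.round(0),x.round(3),'eye',(x+R@EYE).round(3),'stub',(x+R@[-.06,0,.02]).round(2),round(ang,1))
E
```

```text
2 [ 21.  11. 109. -25.  33. 139.] [0.417 0.228 0.191] eye [0.565 0.201 0.26 ] stub [0.38 0.24 0.14] 4.6
5 [ 19.  10. 109.   2.  34. 113.] [0.392 0.26  0.179] eye [0.549 0.241 0.225] stub [0.34 0.27 0.14] 4.6
8 [ 16.  10. 110.  28.  36.  88.] [0.383 0.3   0.192] eye [0.543 0.293 0.232] stub [0.33 0.31 0.15] 4.8
11 [ 13.   9. 111.  55.  37.  62.] [0.394 0.334 0.229] eye [0.55  0.33  0.285] stub [0.35 0.35 0.19] 5.2
14 [ 11.   8. 112.  81.  38.  37.] [0.424 0.348 0.283] eye [0.565 0.33  0.367] stub [0.39 0.37 0.24] 5.6
17 [  8.  11. 114. 104.  42.   9.] [0.456 0.341 0.305] eye [0.576 0.313 0.416] stub [0.43 0.37 0.26] 4.3
20 [  6.  15. 116. 125.  47. -20.] [0.495 0.312 0.309] eye [0.581 0.275 0.445] stub [0.48 0.34 0.26] 5.5
23 [  3.  19. 119. 147.  53. -49.] [0.537 0.253 0.306] eye [0.581 0.217 0.461] stub [0.54 0.28 0.25] 6.9
26 [  1.  24. 121. 168.  58. -78.] [0.565 0.168 0.288] eye [0.58  0.157 0.452] stub [0.59 0.18 0.23] 8.4
2 [ 21.  11. 109. -29.  35. 143.] [0.417 0.218 0.197] eye [0.563 0.187 0.269] stub [0.38 0.23 0.15] 4.1
5 [ 19.   9. 109.  -6.  37. 121.] [0.387 0.239 0.184] eye [0.544 0.212 0.23 ] stub [0.34 0.25 0.14] 4.2
8 [ 16.   8. 110.  17.  39. 100.] [0.368 0.274 0.19 ] eye [0.53  0.258 0.221] stub [0.32 0.29 0.15] 4.5
11 [ 13.   7. 111.  40.  42.  79.] [0.364 0.312 0.218] eye [0.525 0.307 0.252] stub [0.31 0.33 0.18] 5.0
14 [ 11.   5. 112.  62.  44.  57.] [0.375 0.342 0.266] eye [0.531 0.337 0.321] stub [0.33 0.36 0.23] 5.5
17 [  8.   8. 114.  88.  48.  27.] [0.406 0.356 0.296] eye [0.545 0.347 0.385] stub [0.37 0.38 0.25] 6.0
20 [  6.  13. 116. 114.  51.  -8.] [0.46  0.336 0.313] eye [0.563 0.308 0.439] stub [0.44 0.37 0.26] 7.0
23 [  3.  18. 119. 140.  55. -42.] [0.521 0.274 0.315] eye [0.571 0.234 0.467] stub [0.52 0.3  0.26] 8.5
26 [  1.  23. 121. 166.  59. -76.] [0.563 0.174 0.292] eye [0.577 0.161 0.456] stub [0.58 0.18 0.23] 10.1
```

```bash
python3 - <<'E'
from h import *
from kin import *
s=env.observe();q0=s['q']
qs=[q0,np.array([10,8,112,90,38,28.]),np.array([0,25,122,175,60,-88.])]
P=[q0]
for a,b,n in((qs[0],qs[1],16),(qs[1],qs[2],20)): P+=[a+(b-a)*i/n for i in range(1,n+1)]
for k in (0,12,24):
    rows(*tool(P[k]),[tool(q) for q in P[k+1:k+13]],1)
E
```

```text
[1, -0.034, 0.004, 0.002, 0.006, -0.038, -0.004, 1, -0.066, 0.002, 0, 0.018, -0.075, -0.007, 1, -0.095, -0.006, -0.004, 0.036, -0.109, -0.009, 1, -0.12, -0.018, -0.011, 0.059, -0.139, -0.011, 1, -0.141, -0.036, -0.021, 0.088, -0.165, -0.012, 1, -0.156, -0.056, -0.033, 0.12, -0.186, -0.012, 1, -0.165, -0.08, -0.046, 0.157, -0.201, -0.011, 1, -0.167, -0.105, -0.06, 0.195, -0.209, -0.008, 1, -0.162, -0.131, -0.076, 0.236, -0.211, -0.004, 1, -0.15, -0.157, -0.092, 0.276, -0.206, 0.001, 1, -0.13, -0.181, -0.107, 0.317, -0.193, 0.008, 1, -0.104, -0.203, -0.123, 0.355, -0.173, 0.016]
[1, 0.027, -0.028, -0.008, 0.036, 0.025, -0.007, 1, 0.059, -0.052, -0.02, 0.068, 0.056, -0.015, 1, 0.096, -0.073, -0.036, 0.095, 0.093, -0.022, 1, 0.136, -0.088, -0.057, 0.118, 0.135, -0.03, 1, 0.146, -0.086, -0.054, 0.127, 0.147, -0.042, 1, 0.157, -0.082, -0.051, 0.135, 0.162, -0.054, 1, 0.169, -0.077, -0.05, 0.141, 0.179, -0.066, 1, 0.183, -0.071, -0.049, 0.146, 0.198, -0.078, 1, 0.198, -0.063, -0.05, 0.147, 0.218, -0.089, 1, 0.214, -0.052, -0.051, 0.146, 0.24, -0.101, 1, 0.231, -0.04, -0.054, 0.142, 0.264, -0.112, 1, 0.248, -0.025, -0.057, 0.136, 0.288, -0.124]
[1, 0.014, 0.021, 0, -0.008, 0.022, -0.017, 1, 0.028, 0.043, -0.002, -0.02, 0.043, -0.035, 1, 0.042, 0.068, -0.005, -0.034, 0.064, -0.054, 1, 0.055, 0.094, -0.01, -0.052, 0.084, -0.073, 1, 0.068, 0.122, -0.017, -0.073, 0.103, -0.094, 1, 0.08, 0.152, -0.026, -0.097, 0.12, -0.114, 1, 0.092, 0.183, -0.037, -0.123, 0.136, -0.136, 1, 0.102, 0.215, -0.05, -0.153, 0.149, -0.158, 1, 0.111, 0.249, -0.066, -0.185, 0.16, -0.18, 1, 0.118, 0.283, -0.083, -0.219, 0.168, -0.203, 1, 0.124, 0.317, -0.104, -0.256, 0.173, -0.226, 1, 0.128, 0.351, -0.126, -0.295, 0.175, -0.249]
```

Emit:
arm_command(commands=[1,-0.034,0.004,0.002,0.006,-0.038,-0.004,1,-0.066,0.002,0,0.018,-0.075,-0.007,1,-0.095,-0.006,-0.004,0.036,-0.109,-0.009,1,-0.12,-0.018,-0.011,0.059,-0.139,-0.011,1,-0.141,-0.036,-0.021,0.088,-0.165,-0.012,1,-0.156,-0.056,-0.033,0.12,-0.186,-0.012,1,-0.165,-0.08,-0.046,0.157,-0.201,-0.011,1,-0.167,-0.105,-0.06,0.195,-0.209,-0.008,1,-0.162,-0.131,-0.076,0.236,-0.211,-0.004,1,-0.15,-0.157,-0.092,0.276,-0.206,0.001,1,-0.13,-0.181,-0.107,0.317,-0.193,0.008,1,-0.104,-0.203,-0.123,0.355,-0.173,0.016])

```text
time_s: 5.08
position: [0.3972, 0.335, 0.2325]
tool_rot: [[0.897, 0.184, 0.402], [-0.107, -0.792, 0.601], [0.429, -0.582, -0.691]]
ft_force: [-0.5, 0.9, -1.0]
grip_width: 0.0207
gripper_force: 49.4
```

Emit:
arm_command(commands=[1,0.027,-0.028,-0.008,0.036,0.025,-0.007,1,0.059,-0.052,-0.02,0.068,0.056,-0.015,1,0.096,-0.073,-0.036,0.095,0.093,-0.022,1,0.136,-0.088,-0.057,0.118,0.135,-0.03,1,0.146,-0.086,-0.054,0.127,0.147,-0.042,1,0.157,-0.082,-0.051,0.135,0.162,-0.054,1,0.169,-0.077,-0.05,0.141,0.179,-0.066,1,0.183,-0.071,-0.049,0.146,0.198,-0.078,1,0.198,-0.063,-0.05,0.147,0.218,-0.089,1,0.214,-0.052,-0.051,0.146,0.24,-0.101,1,0.231,-0.04,-0.054,0.142,0.264,-0.112,1,0.248,-0.025,-0.057,0.136,0.288,-0.124])

```text
time_s: 6.08
position: [0.4956, 0.3132, 0.3123]
tool_rot: [[0.442, 0.532, 0.723], [-0.312, -0.664, 0.679], [0.841, -0.526, -0.128]]
ft_force: [0.5, 0.1, -0.1]
grip_width: 0.021
gripper_force: 49.5
```

```bash
python3 - <<'E'
from h import *
from kin import *
s=env.observe();print(s['q'].round(1),s['position'].round(3),s['grip_width'])
q0=s['q'];R=toolrot(0);pos=b2w(np.array([-.1,0,.325]))-R@EYE
ql,_=ik(pos,R,[[-31,35,115,175,70,-88]]);print(ql.round(1))
# via a clear pose, then the look pose
qv=np.array([0,25,122,175,60,-88.])
P=[q0]
for a,b,n in((q0,qv,16),(qv,ql,8)):P+=[a+(b-a)*i/n for i in range(1,n+1)]
for q in P[::4]:
    x,R=tool(q);print(x.round(3),'eye',(x+R@EYE).round(3))
for k in (0,12): rows(*tool(P[k]),[tool(q) for q in P[k+1:k+13]],1)
E
```

```text
[  5.8  14.9 115.8 124.6  47.1 -18.9] [0.496 0.313 0.312] 0.021047775066301126
[-32.2  43.1 129.6 175.7  82.8 -89.5]
[0.496 0.313 0.312] eye [0.583 0.276 0.448]
[0.52  0.283 0.311] eye [0.583 0.243 0.459]
[0.543 0.242 0.306] eye [0.582 0.207 0.463]
[0.56  0.192 0.295] eye [0.58  0.172 0.458]
[0.569 0.135 0.279] eye [0.581 0.138 0.443]
[ 0.578 -0.026  0.216] eye [ 0.594 -0.028  0.381]
[ 0.535 -0.178  0.161] eye [ 0.553 -0.187  0.325]
[1, 0.01, 0.015, 0, -0.006, 0.016, -0.013, 1, 0.02, 0.032, -0.001, -0.014, 0.032, -0.026, 1, 0.029, 0.049, -0.003, -0.024, 0.047, -0.04, 1, 0.039, 0.068, -0.005, -0.035, 0.062, -0.054, 1, 0.049, 0.088, -0.009, -0.048, 0.077, -0.069, 1, 0.058, 0.108, -0.014, -0.063, 0.091, -0.083, 1, 0.067, 0.13, -0.02, -0.08, 0.105, -0.099, 1, 0.076, 0.152, -0.027, -0.098, 0.117, -0.115, 1, 0.084, 0.175, -0.035, -0.117, 0.128, -0.131, 1, 0.091, 0.199, -0.044, -0.138, 0.139, -0.147, 1, 0.098, 0.223, -0.055, -0.161, 0.148, -0.164, 1, 0.104, 0.248, -0.066, -0.185, 0.155, -0.18]
[1, -0.003, 0.029, -0.002, -0.023, 0.005, -0.02, 1, -0.006, 0.058, -0.005, -0.047, 0.009, -0.04, 1, -0.01, 0.087, -0.01, -0.072, 0.01, -0.062, 1, -0.014, 0.117, -0.016, -0.098, 0.01, -0.083, 1, -0.034, 0.202, -0.026, -0.131, 0.01, -0.083, 1, -0.052, 0.286, -0.042, -0.165, 0.009, -0.083, 1, -0.07, 0.368, -0.065, -0.198, 0.009, -0.083, 1, -0.087, 0.447, -0.094, -0.232, 0.008, -0.082, 1, -0.103, 0.523, -0.129, -0.266, 0.008, -0.081, 1, -0.118, 0.595, -0.17, -0.3, 0.008, -0.08, 1, -0.133, 0.663, -0.216, -0.334, 0.008, -0.079, 1, -0.148, 0.727, -0.266, -0.368, 0.008, -0.077]
```

Emit:
arm_command(commands=[1,0.01,0.015,0,-0.006,0.016,-0.013,1,0.02,0.032,-0.001,-0.014,0.032,-0.026,1,0.029,0.049,-0.003,-0.024,0.047,-0.04,1,0.039,0.068,-0.005,-0.035,0.062,-0.054,1,0.049,0.088,-0.009,-0.048,0.077,-0.069,1,0.058,0.108,-0.014,-0.063,0.091,-0.083,1,0.067,0.13,-0.02,-0.08,0.105,-0.099,1,0.076,0.152,-0.027,-0.098,0.117,-0.115,1,0.084,0.175,-0.035,-0.117,0.128,-0.131,1,0.091,0.199,-0.044,-0.138,0.139,-0.147,1,0.098,0.223,-0.055,-0.161,0.148,-0.164,1,0.104,0.248,-0.066,-0.185,0.155,-0.18])

```text
time_s: 7.08
position: [0.5607, 0.1912, 0.2943]
tool_rot: [[0.002, 0.278, 0.961], [-0.155, -0.949, 0.275], [0.988, -0.15, 0.041]]
ft_force: [-0.5, -0.1, -0.6]
grip_width: 0.0212
gripper_force: 49.6
```

Emit:
arm_command(commands=[1,-0.003,0.029,-0.002,-0.023,0.005,-0.02,1,-0.006,0.058,-0.005,-0.047,0.009,-0.04,1,-0.01,0.087,-0.01,-0.072,0.01,-0.062,1,-0.014,0.117,-0.016,-0.098,0.01,-0.083,1,-0.034,0.202,-0.026,-0.131,0.01,-0.083,1,-0.052,0.286,-0.042,-0.165,0.009,-0.083,1,-0.07,0.368,-0.065,-0.198,0.009,-0.083,1,-0.087,0.447,-0.094,-0.232,0.008,-0.082,1,-0.103,0.523,-0.129,-0.266,0.008,-0.081,1,-0.118,0.595,-0.17,-0.3,0.008,-0.08,1,-0.133,0.663,-0.216,-0.334,0.008,-0.079,1,-0.148,0.727,-0.266,-0.368,0.008,-0.077])

```text
time_s: 8.08
position: [0.5371, -0.1737, 0.1633]
tool_rot: [[0.004, -0.473, 0.881], [0.006, -0.881, -0.473], [1.0, 0.008, -0.001]]
ft_force: [-0.1, -0.2, -1.7]
grip_width: 0.0208
gripper_force: 49.6
```

Emit:
arm_command(commands=[1,0,0,0,0,0,0,1,0,0,0,0,0,0,1,0,0,0,0,0,0])

```text
time_s: 8.33
position: [0.5377, -0.1703, 0.1635]
tool_rot: [[0.006, -0.466, 0.885], [0.005, -0.885, -0.466], [1.0, 0.007, -0.003]]
ft_force: [-0.3, -0.0, -1.6]
grip_width: 0.0207
gripper_force: 49.7
```

```bash
python3 - <<'E'
from h import *
s=env.observe();print(s['q'].round(1),s['position'].round(4),s['tool_rot'].round(4).tolist(),s['ft_force'].round(1))
im,K,o,R=snap('wrist');cv2.imwrite('pics/w2.png',im[:,:,::-1]);np.savez('w20.npz',im=im,K=K,o=o,R=R)
E
```

```text
[-31.   42.5 129.4 176.8  81.7 -89.9] [ 0.5377 -0.1703  0.1635] [[0.006, -0.4662, 0.8847], [0.0048, -0.8847, -0.4662], [1.0, 0.0071, -0.0031]] [-0.3 -0.  -1.6]
```

View pics/w2.png

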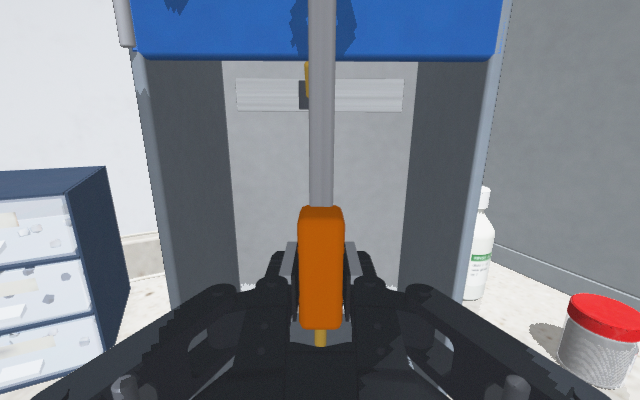

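The view shows the brass hook at about (306,78), partly hidden behind the key's strap. The rail spans columns 236–403, the back wall 222–417, and the header's lower edge runs from (137,55) to (492,58).

```bash
python3 - <<'E'
from h import *
from kin import *
d=np.load('w20.npz');im,K,o,R=[d[k] for k in('im','K','o','R')];print(K.round(1).tolist())
hsv=cv2.cvtColor(im,cv2.COLOR_RGB2HSV)
for r in(62,68,75,82,90,97,100,106):
    print(r,[tuple(im[r,c]) [0:3] for c in range(297,314)] if r in(68,90) else '', 'brass',[c for c in range(285,345) if 10<hsv[r,c,0]<32 and hsv[r,c,1]>90])
g=cv2.cvtColor(im,cv2.COLOR_RGB2GRAY).astype(int)
print('strap row80',g[80,300:345].tolist())
print('wall row150',[c for c in range(200,440) if abs(g[130,c+1]-g[130,c-1])>25])
print('rail row95',[c for c in range(225,415) if abs(g[92,c+1]-g[92,c-1])>20])
T=np.eye(4)
for u,v,dep in((137,55,0),):pass
for n,u,v,z in(('hdrL',137,55,.265),('hdrR',492,58,.265)):
    r=ray(K,o,R,u,v);print(n,r.round(3))
print('o',o,R.round(3).tolist())
E
```

```text
[[293.8, 0.0, 320.4], [0.0, 293.8, 203.4], [0.0, 0.0, 1.0]]
62  brass [305, 306, 307]
68 [(np.uint8(164), np.uint8(168), np.uint8(171)), (np.uint8(166), np.uint8(169), np.uint8(175)), (np.uint8(163), np.uint8(168), np.uint8(172)), (np.uint8(165), np.uint8(170), np.uint8(174)), (np.uint8(163), np.uint8(169), np.uint8(172)), (np.uint8(165), np.uint8(169), np.uint8(173)), (np.uint8(162), np.uint8(166), np.uint8(168)), (np.uint8(143), np.uint8(130), np.uint8(106)), (np.uint8(137), np.uint8(112), np.uint8(49)), (np.uint8(141), np.uint8(116), np.uint8(51)), (np.uint8(141), np.uint8(116), np.uint8(56)), (np.uint8(120), np.uint8(110), np.uint8(88)), (np.uint8(119), np.uint8(122), np.uint8(127)), (np.uint8(125), np.uint8(129), np.uint8(133)), (np.uint8(128), np.uint8(130), np.uint8(137)), (np.uint8(135), np.uint8(138), np.uint8(144)), (np.uint8(136), np.uint8(139), np.uint8(144))] brass [305, 306, 307]
75  brass [305, 306, 307]
82  brass [305, 306, 307]
90 [(np.uint8(175), np.uint8(181), np.uint8(185)), (np.uint8(137), np.uint8(142), np.uint8(145)), (np.uint8(65), np.uint8(68), np.uint8(77)),
[... 517 characters left out ...]
int8(131), np.uint8(135)), (np.uint8(135), np.uint8(136), np.uint8(144)), (np.uint8(137), np.uint8(140), np.uint8(147))] brass [306, 307, 308]
97  brass []
100  brass []
106  brass []
strap row80 [115, 117, 119, 118, 118, 124, 113, 115, 109, 119, 128, 132, 136, 138, 138, 137, 139, 140, 139, 140, 139, 138, 137, 135, 136, 136, 137, 138, 139, 140, 139, 135, 129, 126, 122, 161, 180, 181, 182, 181, 182, 181, 182, 181, 181]
wall row150 [226, 227, 228, 308, 309, 334, 411, 412]
rail row95 [297, 298, 299, 305, 306, 334, 335, 402, 414]
hdrL [0.988 0.031 0.15 ]
hdrR [ 0.557 -0.816  0.151]
o [ 0.4294625  -0.11131436  0.23788162] [[-0.466, -0.257, 0.847], [-0.885, 0.128, -0.448], [0.007, -0.958, -0.287]]
```

```bash
cat > path.py <<'E'
from h import *
from kin import *
import kin
by=np.radians(-27.8)
# box origin so that the look-pose TCP (0.5377,-0.1703) is box x=-0.121, tool y=0 ; box y here measured from tool centreline
c,s_=np.cos(by),np.sin(by)
bc=np.array([.5377,-.1703])+.121*np.array([c,s_])
def pose(e):
    x,y,z,t=e;R=toolrot(t,by);return b2w(np.array([x,y,z])/1e3,bc,by)-R@EYE,R
def path(start,legs,grip=1,q=None,first=None):
    """legs: list of (eye x,y,z mm, tilt, rows)"""
    P=[];a=np.array(start,float)
    for b in legs:
        n=b[4];b=np.array(b[:4],float);P+=[a+(b-a)*i/n for i in range(1,n+1)];a=b
    T=[pose(e) for e in P]
    q=env.observe()['q'] if q is None else q
    for e,t in zip(P,T):
        q,er=ik(*t,[q])
        if er>1e-3:print('IK',e,er)
    print('end q',q.round(1))
    p0=pose(start) if first is None else first
    for k in range(0,len(T),12):
        rows(*p0,T[k:k+12],grip);p0=T[min(k+11,len(T)-1)]
E
python3 - <<'E'
from path import *
s=env.observe()
path((-100,0,325,0),[(-118,11,234,30,12),(-35,11,236,30,8),(-32,11,240,30,4)],first=(s['position'],s['tool_rot']))
E
```

```text
end q [-28.9  31.4 123.4 178.4  34.8 -89.2]
[1, -0.018, 0, -0.015, -0.001, -0.019, 0.003, 1, -0.031, -0.002, -0.032, -0.001, -0.04, 0.003, 1, -0.043, -0.004, -0.049, -0.001, -0.061, 0.003, 1, -0.054, -0.006, -0.066, -0.001, -0.082, 0.003, 1, -0.065, -0.008, -0.083, -0.001, -0.103, 0.003, 1, -0.075, -0.01, -0.099, -0.001, -0.124, 0.003, 1, -0.084, -0.012, -0.115, 0, -0.144, 0.003, 1, -0.093, -0.014, -0.131, 0, -0.165, 0.003, 1, -0.102, -0.016, -0.147, 0, -0.186, 0.003, 1, -0.11, -0.018, -0.162, 0, -0.207, 0.003, 1, -0.117, -0.02, -0.177, 0, -0.228, 0.003, 1, -0.124, -0.022, -0.192, 0, -0.249, 0.003]
[1, 0.011, 0, 0.018, 0, 0, 0, 1, 0.022, 0, 0.035, 0, 0, 0, 1, 0.032, 0, 0.053, 0, 0, 0, 1, 0.043, 0, 0.071, 0, 0, 0, 1, 0.054, 0, 0.089, 0, 0, 0, 1, 0.065, 0, 0.106, 0, 0, 0, 1, 0.076, 0, 0.124, 0, 0, 0, 1, 0.086, 0, 0.142, 0, 0, 0, 1, 0.089, 0, 0.142, 0, 0, 0, 1, 0.091, 0, 0.142, 0, 0, 0, 1, 0.094, 0, 0.143, 0, 0, 0, 1, 0.096, 0, 0.143, 0, 0, 0.0]
```

Emit:
arm_command(commands=[1,-0.018,0,-0.015,-0.001,-0.019,0.003,1,-0.031,-0.002,-0.032,-0.001,-0.04,0.003,1,-0.043,-0.004,-0.049,-0.001,-0.061,0.003,1,-0.054,-0.006,-0.066,-0.001,-0.082,0.003,1,-0.065,-0.008,-0.083,-0.001,-0.103,0.003,1,-0.075,-0.01,-0.099,-0.001,-0.124,0.003,1,-0.084,-0.012,-0.115,0,-0.144,0.003,1,-0.093,-0.014,-0.131,0,-0.165,0.003,1,-0.102,-0.016,-0.147,0,-0.186,0.003,1,-0.11,-0.018,-0.162,0,-0.207,0.003,1,-0.117,-0.02,-0.177,0,-0.228,0.003,1,-0.124,-0.022,-0.192,0,-0.249,0.003])

```text
time_s: 9.38
position: [0.4563, -0.1137, 0.1013]
tool_rot: [[0.448, -0.464, 0.764], [-0.234, -0.886, -0.4], [0.863, 0.0, -0.506]]
ft_force: [0.5, 0.1, -1.5]
grip_width: 0.0208
gripper_force: 49.6
```

Emit:
arm_command(commands=[1,0,0,0,0,0,0,1,0,0,0,0,0,0,1,0,0,0,0,0,0])

```text
time_s: 9.63
position: [0.4573, -0.1148, 0.1016]
tool_rot: [[0.445, -0.464, 0.766], [-0.233, -0.886, -0.402], [0.865, 0.0, -0.502]]
ft_force: [0.5, 0.6, -1.3]
grip_width: 0.0209
gripper_force: 49.6
```

```bash
cat >> path.py <<'E'
def where():
    s=env.observe();e=s['position']+s['tool_rot']@EYE;d=e[:2]-bc
    x,z=s['tool_rot'][:,0],s['tool_rot'][:,2]
    print('t',round(s['time_s'],2),'eye',np.round([(d@[c,s_])*1e3,(d@[-s_,c])*1e3,e[2]*1e3],1),'tilt',np.degrees(np.arctan2(-z[2],x[2])).round(1),'yaw',np.degrees(np.arctan2(z[1],z[0])).round(1),'F',s['ft_force'].round(1),'T',s['wrist_torque'].round(2),'q',s['q'].round(1),s['grip_width'].round(4))
E
python3 - <<'E'
from path import *
where()
im,*_=snap('side');im2,*_=snap('scene')
a=cv2.resize(im[120:260,250:410],None,fx=2.5,fy=2.5);b=cv2.resize(im2[140:280,300:460],None,fx=2.5,fy=2.5)
cv2.imwrite('pics/c3.png',np.hstack([a,b])[:,:,::-1])
E
```

```text
Traceback (most recent call last):
  File "path.py", line 27, in where
    print('t',round(s['time_s'],2),'eye',np.round([(d@[c,s_])*1e3,(d@[-s_,c])*1e3,e[2]*1e3],1),'tilt',np.degrees(np.arctan2(-z[2],x[2])).round(1),'yaw',np.degrees(np.arctan2(z[1],z[0])).round(1),'F',s['ft_force'].round(1),'T',s['wrist_torque'].round(2),'q',s['q'].round(1),s['grip_width'].round(4))
                                                                                                                                                                                                                                                                                 ^^^^^^^^^^^^^^^^^^^^^
AttributeError: 'float' object has no attribute 'round'
```

```bash
sed -i "s/,s\['grip_width'\].round(4))/,round(float(s['grip_width']),4))/" path.py
python3 - <<'E'
from path import *
where()
E
```

```text
t 9.63 eye [-118.2   11.9  233.3] tilt 30.1 yaw -27.7 F [ 0.5  0.6 -1.3] T [ 0.28  0.47 -0.01] q [-29.2  32.1 137.3 178.2  49.3 -89.6] 0.0209
```

Emit:
arm_command(commands=[1,0.011,0,0.018,0,0,0,1,0.022,0,0.035,0,0,0,1,0.032,0,0.053,0,0,0,1,0.043,0,0.071,0,0,0,1,0.054,0,0.089,0,0,0,1,0.065,0,0.106,0,0,0,1,0.076,0,0.124,0,0,0,1,0.086,0,0.142,0,0,0,1,0.089,0,0.142,0,0,0,1,0.091,0,0.142,0,0,0,1,0.094,0,0.143,0,0,0,1,0.096,0,0.143,0,0,0])

```text
time_s: 10.63
position: [0.5327, -0.1547, 0.1067]
tool_rot: [[0.446, -0.464, 0.765], [-0.234, -0.886, -0.401], [0.864, 0.0, -0.504]]
ft_force: [-0.3, 0.2, -1.8]
grip_width: 0.021
gripper_force: 49.5
```

```bash
python3 - <<'E'
from path import *
where()
path((-32,11,240,30),[(2,11,296,30,10),(3,11,298,30,2),(23,11,278,30,8),(23,11,278,30,4)])
E
```

```text
t 10.63 eye [-32.5  11.8 238.1] tilt 30.3 yaw -27.7 F [-0.3  0.2 -1.8] T [0.31 0.52 0.03] q [-28.9  31.5 123.5 178.2  34.7 -89.1] 0.021
end q [-28.7  28.1 113.3 177.8  21.5 -88.4]
[1, 0.013, 0, 0, 0, 0, 0, 1, 0.026, 0, 0.001, 0, 0, 0, 1, 0.039, 0, 0.001, 0, 0, 0, 1, 0.052, 0, 0.001, 0, 0, 0, 1, 0.065, 0, 0.001, 0, 0, 0, 1, 0.079, 0, 0.002, 0, 0, 0, 1, 0.092, 0, 0.002, 0, 0, 0, 1, 0.105, 0, 0.002, 0, 0, 0, 1, 0.118, 0, 0.003, 0, 0, 0, 1, 0.131, 0, 0.003, 0, 0, 0, 1, 0.133, 0, 0.003, 0, 0, 0, 1, 0.135, 0, 0.003, 0, 0, 0.0]
[1, -0.002, 0, 0.007, 0, 0, 0, 1, -0.004, 0, 0.014, 0, 0, 0, 1, -0.005, 0, 0.02, 0, 0, 0, 1, -0.007, 0, 0.027, 0, 0, 0, 1, -0.009, 0, 0.034, 0, 0, 0, 1, -0.011, 0, 0.041, 0, 0, 0, 1, -0.013, 0, 0.048, 0, 0, 0, 1, -0.015, 0, 0.055, 0, 0, 0, 1, -0.015, 0, 0.055, 0, 0, 0, 1, -0.015, 0, 0.055, 0, 0, 0, 1, -0.015, 0, 0.055, 0, 0, 0, 1, -0.015, 0, 0.055, 0, 0, 0.0]
```

Emit:
arm_command(commands=[1,0.013,0,0,0,0,0,1,0.026,0,0.001,0,0,0,1,0.039,0,0.001,0,0,0,1,0.052,0,0.001,0,0,0,1,0.065,0,0.001,0,0,0,1,0.079,0,0.002,0,0,0,1,0.092,0,0.002,0,0,0,1,0.105,0,0.002,0,0,0,1,0.118,0,0.003,0,0,0,1,0.131,0,0.003,0,0,0,1,0.133,0,0.003,0,0,0,1,0.135,0,0.003,0,0,0])

```text
time_s: 11.63
position: [0.5644, -0.1714, 0.1647]
tool_rot: [[0.445, -0.465, 0.765], [-0.233, -0.886, -0.402], [0.864, 0.0, -0.503]]
ft_force: [0.1, -0.7, -1.5]
grip_width: 0.021
gripper_force: 49.5
```

Emit:
arm_command(commands=[1,-0.002,0,0.007,0,0,0,1,-0.004,0,0.014,0,0,0,1,-0.005,0,0.02,0,0,0,1,-0.007,0,0.027,0,0,0])

```text
time_s: 11.97
position: [0.5733, -0.1761, 0.1539]
tool_rot: [[0.446, -0.465, 0.765], [-0.234, -0.886, -0.401], [0.864, 0.0, -0.504]]
ft_force: [0.1, -0.4, -0.9]
grip_width: 0.0209
gripper_force: 49.5
```

Emit:
arm_command(commands=[1,-0.002,0,0.007,0,0,0,1,-0.004,0,0.014,0,0,0,1,-0.006,0,0.021,0,0,0,1,-0.008,0,0.028,0,0,0,1,-0.008,0,0.028,0,0,0])

```text
time_s: 12.38
position: [0.5824, -0.1809, 0.1435]
tool_rot: [[0.446, -0.465, 0.765], [-0.234, -0.886, -0.402], [0.864, 0.0, -0.504]]
ft_force: [-1.0, 0.2, -0.9]
grip_width: 0.0212
gripper_force: 49.5
```

```bash
python3 - <<'E'
from path import *
where()
E
```

```text
t 12.38 eye [ 23.6  11.8 274.9] tilt 30.2 yaw -27.7 F [-1.   0.2 -0.9] T [ 0.3   0.56 -0.  ] q [-28.7  28.4 113.3 177.6  21.5 -88.3] 0.0212
```

```bash
python3 - <<'E'
from path import *
path((23.6,11.8,274.9,30),[(33,11.8,265.5,30,5),(33,11.8,265.5,30,1),(42,11.8,256.5,30,5),(42,11.8,256.5,30,1)])
E
```

```text
end q [-28.6  31.8 111.4 178.3  23.3 -88.8]
[1, -0.001, 0, 0.005, 0, 0, 0, 1, -0.003, 0, 0.01, 0, 0, 0, 1, -0.004, 0, 0.015, 0, 0, 0, 1, -0.006, 0, 0.021, 0, 0, 0, 1, -0.007, 0, 0.026, 0, 0, 0, 1, -0.007, 0, 0.026, 0, 0, 0, 1, -0.008, 0, 0.031, 0, 0, 0, 1, -0.01, 0, 0.036, 0, 0, 0, 1, -0.011, 0, 0.04, 0, 0, 0, 1, -0.012, 0, 0.045, 0, 0, 0, 1, -0.013, 0, 0.05, 0, 0, 0, 1, -0.013, 0, 0.05, 0, 0, 0.0]
```

Emit:
arm_command(commands=[1,-0.001,0,0.005,0,0,0,1,-0.003,0,0.01,0,0,0,1,-0.004,0,0.015,0,0,0,1,-0.006,0,0.021,0,0,0,1,-0.007,0,0.026,0,0,0])

```text
time_s: 12.8
position: [0.5907, -0.1852, 0.1343]
tool_rot: [[0.446, -0.465, 0.765], [-0.233, -0.886, -0.402], [0.864, 0.0, -0.503]]
ft_force: [0.6, 0.4, -0.9]
grip_width: 0.0212
gripper_force: 49.5
```

Emit:
arm_command(commands=[1,-0.002,0,0.008,0,0,0,1,-0.004,0,0.014,0,0,0,1,-0.006,0,0.02,0,0,0,1,-0.006,0,0.022,0,0,0,1,-0.006,0,0.022,0,0,0])

```text
time_s: 13.22
position: [0.5977, -0.1888, 0.1261]
tool_rot: [[0.446, -0.464, 0.765], [-0.234, -0.886, -0.401], [0.864, 0.0, -0.503]]
ft_force: [-0.3, 0.8, -0.9]
grip_width: 0.0208
gripper_force: 49.5
```

```bash
python3 - <<'E'
from path import *
where()
im,*_=snap('side');im2,*_=snap('wrist')
a=cv2.resize(im[130:250,280:400],(400,400),interpolation=cv2.INTER_CUBIC);b=cv2.resize(im2,(400,250))
b=np.vstack([b,np.zeros((150,400,3),np.uint8)])
cv2.imwrite('pics/c4.png',np.hstack([a,b])[:,:,::-1])
E
```

```text
t 13.22 eye [ 40.8  11.9 257.6] tilt 30.2 yaw -27.7 F [-0.3  0.8 -0.9] T [0.33 0.53 0.02] q [-28.7  31.4 111.6 177.8  22.8 -88.5] 0.0208
```

View pics/c4.png

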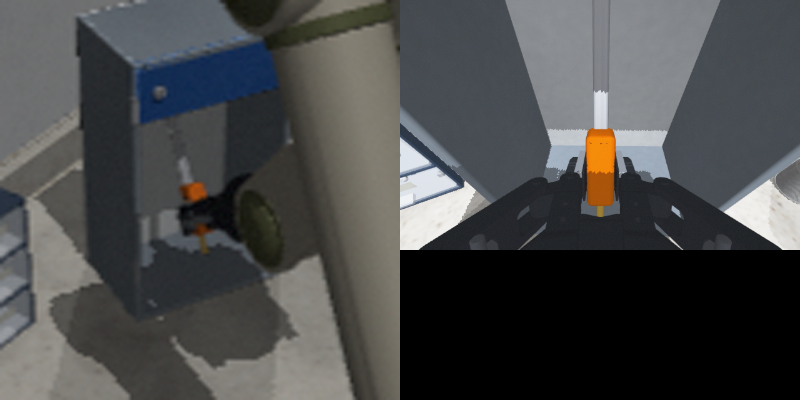

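The key is inside the box under the header and there has been no contact so far. I'll feel downward for the hook in small steps.

```bash
python3 - <<'E'
from path import *
path((41,11.9,257.6,30.2),[(46,11.9,252.6,30.2,5),(46,11.9,246,30.2,6)])
E
```

```text
end q [-28.6  33.2 111.2 178.4  24.2 -88.9]
[1, -0.001, 0, 0.003, 0, 0, 0, 1, -0.001, 0, 0.005, 0, 0, 0, 1, -0.002, 0, 0.008, 0, 0, 0, 1, -0.003, 0, 0.011, 0, 0, 0, 1, -0.004, 0, 0.014, 0, 0, 0, 1, -0.006, 0, 0.015, 0, 0, 0, 1, -0.007, 0, 0.016, 0, 0, 0, 1, -0.009, 0, 0.017, 0, 0, 0, 1, -0.011, 0, 0.018, 0, 0, 0, 1, -0.013, 0, 0.019, 0, 0, 0, 1, -0.015, 0, 0.02, 0, 0, 0.0]
```

Emit:
arm_command(commands=[1,-0.001,0,0.003,0,0,0,1,-0.001,0,0.005,0,0,0,1,-0.002,0,0.008,0,0,0,1,-0.003,0,0.011,0,0,0,1,-0.004,0,0.014,0,0,0,1,-0.004,0,0.014,0,0,0])

```text
time_s: 13.82
position: [0.6021, -0.1912, 0.1209]
tool_rot: [[0.446, -0.465, 0.765], [-0.234, -0.886, -0.402], [0.864, 0.0, -0.503]]
ft_force: [-0.2, -0.2, -1.3]
grip_width: 0.0211
gripper_force: 49.5
```

Emit:
arm_command(commands=[1,-0.002,0,0.001,0,0,0,1,-0.0035,0,0.002,0,0,0,1,-0.0035,0,0.002,0,0,0])

```text
time_s: 14.07
position: [0.6023, -0.1913, 0.1194]
tool_rot: [[0.445, -0.465, 0.766], [-0.233, -0.886, -0.402], [0.865, 0.0, -0.502]]
ft_force: [0.4, -0.3, 0.5]
grip_width: 0.0208
gripper_force: 49.6
```

```bash
python3 - <<'E'
from path import *
where()
E
```

```text
t 14.07 eye [ 45.8  11.9 251.1] tilt 30.1 yaw -27.7 F [ 0.4 -0.3  0.5] T [ 0.08  0.14 -0.01] q [-28.7  32.6 111.1 177.9  23.5 -88.6] 0.0208
```

Contact: the vertical force rose by about 1.7 N and the moment dropped, with the eye at z = 251 mm, so the eye rests on the hook. I'll ease it up slightly and turn the key upright about the eye.

```bash
python3 - <<'E'
from path import *
s=env.observe()
path((45.8,11.9,251.1,30.1),[(45.8,11.9,252,18,12),(45.8,11.9,252,6,12)])
E
```

```text
end q [-28.5  49.4 108.2 179.2  61.7 -89.7]
[1, -0.001, 0, 0.006, 0, 0.008, 0, 1, -0.001, 0, 0.011, 0, 0.017, 0, 1, -0.001, 0, 0.017, 0, 0.025, 0, 1, -0.002, 0, 0.023, 0, 0.034, 0, 1, -0.002, 0, 0.029, 0, 0.042, 0, 1, -0.002, 0, 0.034, 0, 0.05, 0, 1, -0.002, 0, 0.04, 0, 0.059, 0, 1, -0.001, 0, 0.046, 0, 0.067, 0, 1, -0.001, 0, 0.052, 0, 0.076, 0, 1, -0.001, 0, 0.057, 0, 0.084, 0, 1, 0, 0, 0.063, 0, 0.092, 0, 1, 0, 0, 0.069, 0, 0.101, -0.0]
[1, -0.001, 0, 0.006, 0, 0.008, 0, 1, -0.001, 0, 0.011, 0, 0.017, 0, 1, -0.002, 0, 0.017, 0, 0.025, 0, 1, -0.002, 0, 0.023, 0, 0.033, 0, 1, -0.002, 0, 0.029, 0, 0.042, 0, 1, -0.002, 0, 0.035, 0, 0.05, 0, 1, -0.003, 0, 0.04, 0, 0.058, 0, 1, -0.002, 0, 0.046, 0, 0.067, 0, 1, -0.002, 0, 0.052, 0, 0.075, 0, 1, -0.002, 0, 0.058, 0, 0.083, 0, 1, -0.002, 0, 0.063, 0, 0.092, 0, 1, -0.001, 0, 0.069, 0, 0.1, 0.0]
```

Emit:
arm_command(commands=[1,-0.001,0,0.006,0,0.008,0,1,-0.001,0,0.011,0,0.017,0,1,-0.001,0,0.017,0,0.025,0,1,-0.002,0,0.023,0,0.034,0,1,-0.002,0,0.029,0,0.042,0,1,-0.002,0,0.034,0,0.05,0,1,-0.002,0,0.04,0,0.059,0,1,-0.001,0,0.046,0,0.067,0,1,-0.001,0,0.052,0,0.076,0,1,-0.001,0,0.057,0,0.084,0,1,0,0,0.063,0,0.092,0,1,0,0,0.069,0,0.101,0])

```text
time_s: 15.07
position: [0.6284, -0.205, 0.1016]
tool_rot: [[0.275, -0.465, 0.842], [-0.144, -0.886, -0.442], [0.951, 0.0, -0.31]]
ft_force: [0.2, -0.8, -1.1]
grip_width: 0.021
gripper_force: 49.6
```

```bash
python3 - <<'E'
from path import *
where()
E
```

```text
t 15.07 eye [ 45.6  11.9 251.2] tilt 18.1 yaw -27.7 F [ 0.2 -0.8 -1.1] T [ 0.28  0.57 -0.04] q [-28.6  41.2 111.5 178.7  44.6 -89.4] 0.021
```

Emit:
arm_command(commands=[1,-0.001,0,0.006,0,0.008,0,1,-0.001,0,0.011,0,0.017,0,1,-0.002,0,0.017,0,0.025,0,1,-0.002,0,0.023,0,0.033,0,1,-0.002,0,0.029,0,0.042,0,1,-0.002,0,0.035,0,0.05,0])

```text
time_s: 15.57
position: [0.643, -0.2126, 0.0952]
tool_rot: [[0.185, -0.465, 0.866], [-0.097, -0.886, -0.454], [0.978, 0.0, -0.209]]
ft_force: [0.5, 0.2, -1.3]
grip_width: 0.0209
gripper_force: 49.6
```

```bash
python3 - <<'E'
from path import *
where()
path((45.8,11.9,252,12),[(45.8,11.9,252,6,6),(45.8,11.9,249.5,6,4)])
E
```

```text
t 15.57 eye [ 45.9  11.9 251.3] tilt 12.0 yaw -27.7 F [ 0.5  0.2 -1.3] T [ 0.3   0.58 -0.  ] q [-28.6  45.4 110.3 178.9  53.7 -89.5] 0.0209
end q [-28.5  49.7 108.2 179.2  62.  -89.7]
[1, -0.001, 0, 0.006, 0, 0.008, 0, 1, -0.001, 0, 0.011, 0, 0.017, 0, 1, -0.002, 0, 0.017, 0, 0.025, 0, 1, -0.002, 0, 0.023, 0, 0.033, 0, 1, -0.002, 0, 0.029, 0, 0.042, 0, 1, -0.002, 0, 0.035, 0, 0.05, 0, 1, -0.004, 0, 0.035, 0, 0.05, 0, 1, -0.005, 0, 0.035, 0, 0.05, 0, 1, -0.006, 0, 0.035, 0, 0.05, 0, 1, -0.007, 0, 0.036, 0, 0.05, -0.0]
```

Emit:
arm_command(commands=[1,-0.001,0,0.006,0,0.008,0,1,-0.001,0,0.011,0,0.017,0,1,-0.002,0,0.017,0,0.025,0,1,-0.002,0,0.023,0,0.033,0,1,-0.002,0,0.029,0,0.042,0,1,-0.002,0,0.035,0,0.05,0,1,-0.004,0,0.035,0,0.05,0,1,-0.005,0,0.035,0,0.05,0,1,-0.005,0,0.035,0,0.05,0])

```text
time_s: 16.32
position: [0.6575, -0.2202, 0.0891]
tool_rot: [[0.095, -0.464, 0.881], [-0.049, -0.886, -0.462], [0.994, 0.0, -0.107]]
ft_force: [0.2, -0.6, -1.2]
grip_width: 0.0212
gripper_force: 49.6
```

```bash
python3 - <<'E'
from path import *
where()
E
```

```text
t 16.32 eye [ 45.9  11.9 250. ] tilt 6.1 yaw -27.7 F [ 0.2 -0.6 -1.2] T [ 0.34  0.57 -0.07] q [-28.6  49.6 108.3 179.   61.8 -89.6] 0.0212
```

Emit:
arm_command(commands=[1,-0.002,0,0,0,0,0,1,-0.002,0,0,0,0,0])

```text
time_s: 16.48
position: [0.6575, -0.2202, 0.0887]
tool_rot: [[0.093, -0.464, 0.881], [-0.049, -0.886, -0.462], [0.994, 0.0, -0.105]]
ft_force: [0.1, -0.5, -0.9]
grip_width: 0.0208
gripper_force: 49.6
```

Emit:
arm_command(commands=[1,-0.002,0,0,0,0,0,1,-0.002,0,0,0,0,0])

```text
time_s: 16.65
position: [0.6577, -0.2203, 0.0883]
tool_rot: [[0.091, -0.465, 0.881], [-0.048, -0.886, -0.462], [0.995, 0.0, -0.103]]
ft_force: [1.6, -1.1, 3.8]
grip_width: 0.0209
gripper_force: 49.6
```

Emit:
arm_command(commands=[1,0.0015,0,0,0,0,0,1,0.0015,0,0,0,0,0,0.4,0.0015,0,0,0,0,0,0.4,0.0015,0,0,0,0,0,0.1,0.0015,0,0,0,0,0,0.1,0.0015,0,0,0,0,0,0.1,0.0015,0,0,0,0,0,0.1,0.0015,0,0,0,0,0], newtons=20)

```text
time_s: 17.32
position: [0.6574, -0.2202, 0.0879]
tool_rot: [[0.094, -0.465, 0.881], [-0.049, -0.886, -0.462], [0.994, 0.0, -0.106]]
ft_force: [0.0, -0.4, -0.3]
grip_width: 0.039
gripper_force: 0.0
```

```bash
python3 - <<'E'
from path import *
where()
im2,*_=snap('wrist');im,*_=snap('side')
a=cv2.resize(im[130:250,280:400],(400,400),interpolation=cv2.INTER_CUBIC);b=cv2.resize(im2,(400,250))
b=np.vstack([b,np.zeros((150,400,3),np.uint8)])
cv2.imwrite('pics/c5.png',np.hstack([a,b])[:,:,::-1])
E
```

```text
t 17.32 eye [ 45.8  11.8 248.8] tilt 6.1 yaw -27.7 F [ 0.  -0.4 -0.3] T [ 0.22  0.41 -0.03] q [-28.6  49.8 108.3 179.   62.  -89.6] 0.039
```

View pics/c5.png

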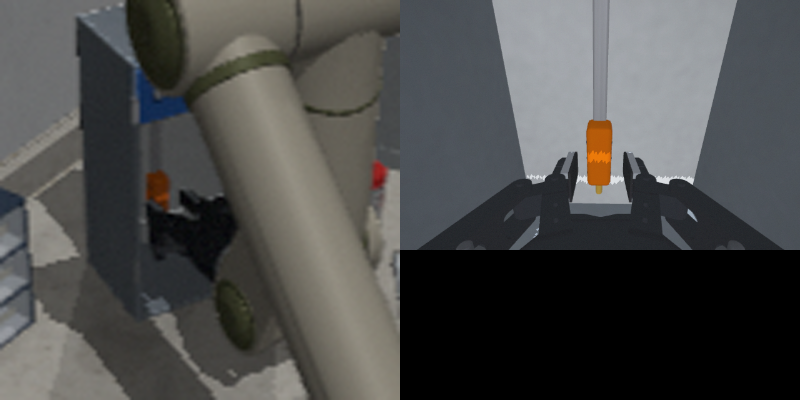

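The key hangs between the open fingers, with its handle at the middle of the wrist view. I'll retreat straight back out of the box.

Emit:
arm_command(commands=[0.1,0,0,-0.03,0,0,0,0.1,0,0,-0.06,0,0,0,0.1,0,0,-0.1,0,0,0,0.1,0,0,-0.14,0,0,0,0.1,0,0,-0.18,0,0,0,0.1,0,0,-0.22,0,0,0,0.1,0,0,-0.26,0,0,0,0.1,0,0,-0.28,0,0,0,0.1,0,0,-0.28,0,0,0,0.1,0,0,-0.28,0,0,0,0.1,0,0,-0.28,0,0,0,0.1,0,0,-0.28,0,0,0])

```text
time_s: 18.42
position: [0.5348, -0.1559, 0.1031]
tool_rot: [[0.093, -0.465, 0.881], [-0.048, -0.886, -0.462], [0.995, 0.0, -0.105]]
ft_force: [0.8, -0.3, 0.3]
grip_width: 0.0382
gripper_force: 0.0
```

Emit:
arm_command(commands=[0.1,0,0,0,0,0,0,0.1,0,0,0,0,0,0,0.1,0,0,0,0,0,0,0.1,0,0,0,0,0,0,0.1,0,0,0,0,0,0,0.1,0,0,0,0,0,0,0.1,0,0,0,0,0,0,0.1,0,0,0,0,0,0,0.1,0,0,0,0,0,0,0.1,0,0,0,0,0,0,0.1,0,0,0,0,0,0,0.1,0,0,0,0,0,0])

```text
time_s: 19.42
position: [0.5342, -0.1555, 0.1029]
tool_rot: [[0.094, -0.465, 0.881], [-0.049, -0.886, -0.462], [0.994, 0.0, -0.106]]
ft_force: [-0.6, -0.2, -0.4]
grip_width: 0.0383
gripper_force: 0.0
```

```bash
python3 - <<'E'
from path import *
where()
def orange():
    im,K,o,R=snap('wrist')
    m=cv2.inRange(cv2.cvtColor(im,cv2.COLOR_RGB2HSV),(3,150,60),(20,255,255))
    c=max(cv2.findContours(m,0,2)[0],key=cv2.contourArea);r=cv2.minAreaRect(c);return r,K,o,R
import time
a=orange()
for _ in range(6): b=orange()
print(a[0],b[0])
r,K,o,R=b; d=ray(K,o,R,*r[0])
# handle centre expected: intersect with the plane at box x=0.045
n=np.array([c,s_,0]);P=o+d*((.037-(o[:2]-bc)@n[:2])/(d@n));print('handle box y',((P[:2]-bc)@[-s_,c]).round(4),'z',P[2].round(4))
E
```

```text
t 19.42 eye [-93.5  11.6 263.8] tilt 6.1 yaw -27.7 F [-0.6 -0.2 -0.4] T [ 0.21  0.4  -0.02] q [-29.   49.5 130.5 178.7  83.9 -90. ] 0.0383
((319.5, 188.5), (59.0, 21.0), 90.0) ((319.5, 188.5), (59.0, 21.0), 90.0)
handle box y 0.0141 z 0.0882
```

```bash
python3 -c "
from rig import env
print(env.close_job())"
```

```text
the job is handed in; nothing more can be done
None
```

The large orange-handled key is hanging by its eye on the brass hook, upright and at rest in the last check. The gripper is backed out clear of the box and the job is handed in, though no verdict came back.

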